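# Dip the oil canister and show the gauge

### The job

Take the gauge rod by its red handle out of its wooden rest, slide it into the slanting brass dip tube of the oil canister until its collar stops against the mouth of the tube, without forcing it, and pause there a moment. Then draw it right out again and present it for reading: finish still holding it in the gripper, the rod level and still, its tip about 10 cm above the middle of the white reading tile. Do not drop the rod and leave the other things on the counter where they are.

Things in the scene. Friction and masses are not known exactly. Their poses are not given: they have to be found in the camera images.
- gauge_rod: gauge rod, 218 mm long, 90 g, level in the rest at the start. Origin: centre of its red handle, the place to grip; +x runs along it from tip to handle. Handle: flat-sided bar, x -40 to +40 mm, 16 mm wide (y), 22 high (z). Brass collar, diameter 28, at x -46 to -40. Steel shaft, diameter 8, round nose, black graduations, from the collar to the tip at x = -156. Stud, diameter 8, x +40 to +62
- rod_tip (a point): the very tip of the gauge rod, on its axis
- rod_collar (a point): point on the gauge rod's axis in the collar face that looks towards the tip, 110 mm from the tip; this face stops on the tube's mouth
- dip_tube: brass dip tube fixed to the oil canister. Origin: centre of its mouth, 135 mm above the counter; +x points out of the tube along its axis, up and away from the canister, 40 degrees above the horizontal. Length 105 mm, bore 12 mm, flared over the last 8 mm to 21 mm; outer rim 27 mm; open at its lower end inside the canister
- oil_can: fixed round steel oil canister, diameter 110 mm, 131 mm high; the black filler cap on top reaches 141 mm. Origin: centre of its underside; +x points level to the side where the dip tube rises, whose mouth is 105 mm out that way; a small brass tap reaches 85 mm out on the -x side, 47 mm high
- rod_rest: fixed dark wooden rest, 206 x 50 mm, base 8 mm thick. Origin: middle of its underside; +x runs along the rod in it, towards the handle. Two forked posts (10 x 30 mm, 65 high) at x = -83 and +98 mm carry shaft and stud in open-topped notches 14 mm wide. The rod's axis lies 55 mm above the counter, its handle free between the posts; it lifts straight up
- reading_tile: fixed white ceramic tile with a black scale, 110 x 90 x 8 mm, lying on the counter; origin at the centre of its underside
- tile_mark (a point): centre of the reading tile's upper face
- espresso_b: white espresso cup, 62 x 80 x 56 mm, bystander; origin at the centre of its underside
- spice_0: spice jar, 47 mm in diameter, 98 mm high, bystander; origin at the centre of its underside
- salt_shaker: salt shaker, 44 mm in diameter, 90 mm high, bystander; origin at the centre of its underside
- honey_jar: honey jar, 66 x 72 x 102 mm, bystander; origin at the centre of its underside
- tumbler_a: glass tumbler, 80 mm in diameter, 100 mm high, bystander; origin at the centre of its underside
Not all that is in view belongs to the job. Leave any orange look-alike of the reading_tile alone.

How it is judged (in metres and radians):
On the way, in this order (a step that is already met when the one before it is completed fails the run):
1. the rod is in the dip tube with its collar stopped on the mouth (x of rod_collar in the frame of dip_tube below 0.003 m and distance between rod_collar and dip_tube below 0.006 m and angle between the x axis of gauge_rod and the x axis of dip_tube, either way round below 0.08 rad), for 0.2 s.
2. the rod is drawn right out of the tube (x of rod_tip in the frame of dip_tube above 0.01 m), for 0.1 s.
At the end, for the whole second after the job is handed in: The gripper holds the rod (fingers press on it with more than 2 N, it rests on or against nothing else), still, level within 6 degrees, its tip within 30 mm horizontally of the tile's middle and 60 to 140 mm above the tile; no bystander has moved more than 30 mm (angle between gauge_rod's own x axis and vertical between 1.466 and 1.676 rad and horizontal distance between rod_tip and tile_mark below 0.03 m and height (world z) of rod_tip between 0.068 and 0.148 m and linear speed of gauge_rod below 0.02 m/s and angular speed of gauge_rod below 0.15 rad/s and contact force between the fingers and gauge_rod above 2 N and contact force between gauge_rod and oil_can below 0.1 N and contact force between gauge_rod and rod_rest below 0.1 N and contact force between gauge_rod and reading_tile below 0.1 N and contact force between gauge_rod and espresso_b below 0.1 N and contact force between gauge_rod and spice_0 below 0.1 N and contact force between gauge_rod and salt_shaker below 0.1 N and contact force between gauge_rod and honey_jar below 0.1 N and contact force between gauge_rod and tumbler_a below 0.1 N and distance of each of espresso_b, spice_0, salt_shaker, honey_jar, tumbler_a from where it was at the start of the episode below 0.03 m); the arm keeps its last pose, push and grip.
It fails at once if the rod is forced into the canister (more than 40 N) (contact force between gauge_rod and oil_can above 40 N).
It fails at once if the rod is dropped on the counter (height (world z) of gauge_rod below 0.035 m).
It fails at once if a bystander is knocked or pushed more than 30 mm (distance of any of espresso_b, spice_0, salt_shaker, honey_jar, tumbler_a from where it was at the start of the episode above 0.03 m).
It also fails if it takes over 58 s, if anything falls off the work surface, if the arm or the gripper's body presses on something with over 40 N, if the wrist force passes 120 N, or if a joint passes its speed limit or range.

### The arm

A 6-joint arm with a two-finger parallel gripper is mounted at the origin on the work surface; the furniture and walls round the work are solid. World frame = base frame: x ahead of the robot, y to its left, z up, the work surface at z = 0. Lengths are in mm, angles in rad, forces in N, time in s.
With the tool pointing down it reaches from about 350 to 875 mm from the base axis. Payload 4.2 kg.
Tool frame: the origin (TCP) lies midway between the tips of the shut fingers; the grasp point (between the pads) lies 19 mm behind it; z points along the fingers, y is the line along which they close (so a half turn about z gives the same grasp; the last joint's range is limited). The gripper opens to 85 mm and grips with 20 to 120 N. Pads are 22 mm wide; open, the fingers measure 114 mm over their backs; the gripper's body (76 mm by 85 mm) begins 54 mm behind the grasp point. The pads swing forward as they close: fully open they stand 13 mm farther back than shut.
Start: joints at [-0.86, 0.385, 0.008, 0, -1.194, -0.259], TCP at [272.878, -562.261, 231.312] pointing down, gripper open.
Joint ranges: [-3.14, 3.14], [-1.21, 2.06], [-1.07, 1.41], [-3.16, 2.05], [-2.99, -0.16], [-3.1, 3.1]. Speed limits (rad/s): [2.79, 2.79, 3.14, 3.14, 3.14, 3.14].

### API

Orientations are given as a unit quaternion [x, y, z, w].
In Python, from bench import read_state, get_image, job_done gives the robot as it stands.
- The arm moves only by the shell command python3 -m jog 'ROWS'. ROWS is JSON, a list of rows, each a list of 3 entries, a list of its own where there are three numbers: the shift along the world's x, y, z scaled (see below), then the turn, a rotation vector about the world's x, y, z scaled (see below), then the gripper's target within -1 to 1 (shut at 1, half-way at 0, fully open at -1). In form: [[[x, y, z], [wx, wy, wz], claw], ...]. A call has 1 to 20 rows; each row is the pose to reach, as a shift and turn from the pose commanded when the call began; what a row does not reach only later rows make up. The controller multiplies each number of a shift by 10 cm and each number of a turn by 120 degrees. A row lasts 1/10 s, in which the tool goes at most 50 mm and 8.59 degrees, less where a joint would pass 70% of its speed; a pose out of reach is approached as far as the arm can. A call with a number of a shift or a turn outside -1 to 1 is refused whole. A call with a gripper value outside its range is refused whole. The fingers move at their own pace and stop on an object; the grip force is fixed at half the most. Time passes only in rows, so rows that repeat a pose let the fingers close. It gives the time, the measured TCP pose, the force, the opening and the grip force at its end, in the units of the state.
- read_state(): the state, without advancing time (a new reading comes with each control period).
- get_image(name): name is "scene" or "top" or "wrist"; returns a dict with "frame" (480x640x3 uint8, red, green, blue), "range_z" (480x640 float32, mm along the optical axis (not along the pixel's ray), 0 where there is no reading), "fx", "fy", "cx", "cy" (pixels), "R" (3x3) and "t" (3): a world point X has camera coordinates R X + t. Camera axes: x right, y down, z forward; pixel columns grow to the right and rows downward; lengths in mm; the calibration is good to about 2 mm. A picture is of the moment at which its call begins.
- job_done(): hands the job in; it is judged then, once.
The state is a dict: "clock": time; "joints": joint angles; "joint_vel": joint speeds; "joint_efforts": joint torques, N m; "position": TCP position; "ee_rot": TCP orientation; "contact_force": force on the tool from outside, world axes, zero at the start; "wrist_torque": the same for the moment, N m; "gripper_width": finger opening in mm; "grasp_force": force on a finger pad.
Only numpy, scipy, OpenCV 4.12 (cv2) and the standard library are available. Lean on these libraries where they do the work, as an engineer would, in place of code of your own. Each camera call takes 0.05 s, during which the arm holds its last target. There are 200 camera calls.

## Working session

There is one attempt and no reset: what is moved stays moved. The work goes in short steps, Python scripts to look and compute and a shell command to move; the robot and the scene stay as the last step left them, time stands still between calls to the robot, and variables do not carry over. Pictures are saved under pics/ and viewed, at most 10 in all, crops included, and the job is handed in when it is done.

```bash
mkdir -p pics; ls; cat > h.py <<'E'
import numpy as np, cv2
from bench import *
def world(im,mask=None):
    z=im["range_z"].astype(float); v,u=np.mgrid[:480,:640]
    P=np.dstack([(u-im["cx"])/im["fx"]*z,(v-im["cy"])/im["fy"]*z,z])
    W=(P-np.array(im["t"]))@np.array(im["R"])
    W[z<=0]=np.nan
    return W
def save(im,n): cv2.imwrite(n,im["frame"][:,:,::-1])
E
python3 - <<'E'
from h import *
import pickle
print(read_state())
for n in("scene","top"):
    im=get_image(n); save(im,f"pics/{n}0.png"); pickle.dump(im,open(n+".pkl","wb"))
E
```

```text
pics
{'clock': 0.0, 'joints': array([-8.60394169e-01,  3.85584419e-01,  6.59813641e-03, -5.13700712e-04,
       -1.19400343e+00, -2.58599813e-01]), 'joint_vel': array([ 0.00032329,  0.00054699,  0.00015195,  0.00029701, -0.00032405,
       -0.00058499]), 'joint_efforts': array([ 1.51458715e-05, -3.92290020e+01,  1.88409805e+01,  4.18629706e+00,
       -4.58412309e-03,  7.48711130e-06]), 'position': array([ 272.62382418, -561.74217386,  230.19175493]), 'ee_rot': array([-2.23892227e-01,  9.74613262e-01,  1.08166394e-03, -2.99550887e-04]), 'contact_force': array([-0.49470526, -0.15543675,  0.81744359]), 'wrist_torque': array([-0.01510875, -0.05445794,  0.01427693]), 'grasp_force': 0.0, 'gripper_width': 85.63301447506731}
```

View pics/top0.png

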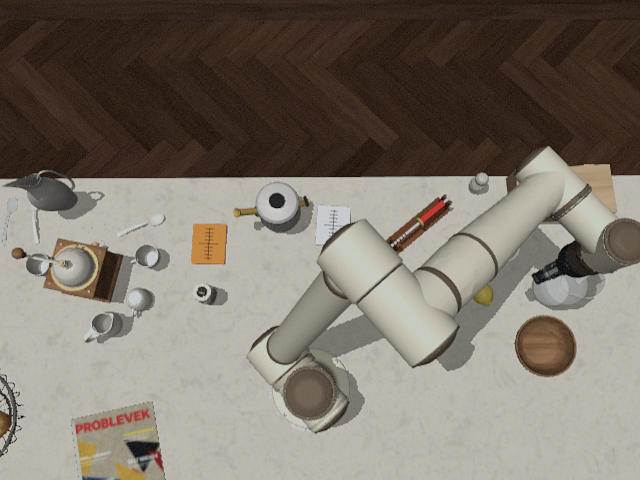

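View pics/scene0.png

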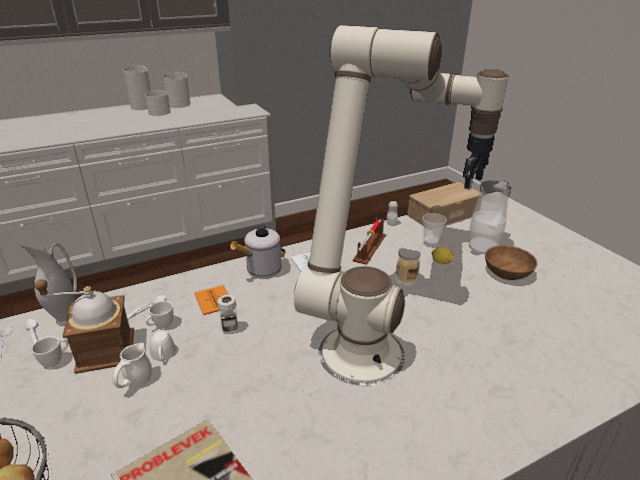

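The top view has the rest and rod at about (420,225), with the red handle towards the upper right. The canister is at (277,205), its tube mouth at (237,212) on the left and its tap on the right. The white tile is at (333,225), partly hidden by the arm, and the orange look-alike is at (209,243). The scene view agrees: the spice jar, salt shaker, honey jar, tumbler and cup all stand clear of the rod.

```bash
python3 - <<'E'
from h import *
import pickle
im=pickle.load(open("top.pkl","rb")); W=world(im); f=im["frame"].astype(int)
print(im["fx"],im["t"])
v,u=np.mgrid[:480,:640]
def rep(n,m):
    P=W[m]; P=P[~np.isnan(P[:,0])]; c=np.median(P,0); d=np.linalg.svd((P-P.mean(0))[:,:2])[2][0]
    print(n,len(P),c.round(),P.min(0).round(),P.max(0).round(),d.round(3))
r,g,b=f[...,0],f[...,1],f[...,2]
box=lambda a,c,e,d:(u>=a)&(u<=e)&(v>=c)&(v<=d)
red=box(385,185,460,255)&(r>150)&(g<60)&(b<60); rep("red",red)
rep("brass",box(230,200,256,222)&(r-b>60)&(W[...,2]>20))
rep("can",box(250,180,305,232)&(W[...,2]>122)&(W[...,2]<138))
rep("cap",box(260,185,295,215)&(W[...,2]>137))
rep("tap",box(299,195,312,210)&(r-b>60))
rep("tile",box(310,200,352,248)&(W[...,2]>4)&(W[...,2]<14)&(r>150))
rep("rest",box(380,185,465,260)&(W[...,2]>3)&(W[...,2]<80))
for n,p in dict(spice=(203,293),salt=(480,183),lemon=(484,296)).items(): print(n,W[p[1],p[0]].round())
E
python3 -c "
from h import *
im=get_image('wrist');print(im['R'],im['t'],im['fx']);s=read_state();print(s['position'],s['ee_rot'])"
```

```text
601.9635340551804 [ -46.59984806  384.28420717 1559.33504116]
red 130 [ 450. -323.   66.] [ 423. -355.   58.] [ 478. -291.   75.] [-0.631  0.776]
brass 117 [437. 163. 126.] [423. 135. 103.] [449. 189. 145.] [-0.224  0.975]
can 970 [459.  80. 128.] [408.  30. 122.] [514. 149. 138.] [-0.296 -0.955]
cap 179 [462.  82. 141.] [426.  62. 137.] [489. 100. 151.] [-0.975 -0.221]
tap 24 [481.  18.  38.] [475.   1.  29.] [491.  26.  43.] [-0.356  0.934]
tile 830 [442. -49.   8.] [ 363. -116.    4.] [496.  -0.  14.] [-0.789  0.614]
rest 2208 [ 436. -298.    7.] [ 328. -429.    3.] [ 538. -190.   75.] [ 0.553 -0.833]
spice [235. 266.  95.]
salt [ 521. -450.   80.]
lemon [ 226. -451.   51.]
[[-0.43550385  0.90018482  0.00192057]
 [ 0.8621567   0.4164906   0.28848119]
 [ 0.25888649  0.1272905  -0.95748364]] [624.6489451  -37.73359705 379.08029896] 374.17819301949413
[ 272.68036332 -561.91337374  230.49074466] [-2.23914844e-01  9.74608364e-01  7.84081230e-04 -2.54597977e-04]
```

```bash
python3 -m jog '[[[0.5,0.5,0.3],[0,0,0],-1],[[0.7,1,0.3],[0,0,-0.07],-1],[[0.9,1,0.3],[0,0,-0.14],-1],[[0.9,1,0.3],[0,0,-0.21],-1],[[0.9,1,0.3],[0,0,-0.28],-1],[[0.9,1,0.3],[0,0,-0.35],-1],[[0.9,1,0.3],[0,0,-0.42],-1],[[0.9,1,0.3],[0,0,-0.49],-1],[[0.9,1,0.3],[0,0,-0.56],-1],[[0.9,1,0.3],[0,0,-0.64],-1],[[0.9,1,0.3],[0,0,-0.64],-1]]' && python3 -m jog '[[[0.4,0.5,0],[0,0,0],-1],[[0.8,1,0],[0,0,0],-1],[[0.8,1,0],[0,0,0],-1],[[0.8,1,0],[0,0,0],-1]]' && python3 -m jog '[[[0,0.5,0],[0,0,0],-1],[[0,0.5,0],[0,0,0],-1],[[0,0.5,0],[0,0,0],-1],[[0,0.5,0],[0,0,0],-1]]'
python3 - <<'E'
from h import *
import pickle
im=get_image("wrist"); save(im,"pics/w1.png"); pickle.dump(im,open("w1.pkl","wb"))
print(read_state()["joints"])
W=world(im); f=im["frame"].astype(int); r,g,b=f[...,0],f[...,1],f[...,2]
m=(r>120)&(g<60)&(b<60)&(W[...,2]>30)&(W[...,2]<90)
P=W[m]; print(len(P),np.median(P,0),P.min(0),P.max(0)); 
T=P[P[:,2]>np.percentile(P[:,2],70)-3]
print(np.percentile(P[:,2],[5,25,50,75,95]))
rect=cv2.minAreaRect(P[:,:2].astype(np.float32)); print(rect)
E
```

```text
clock: 1.25
position: [362.7, -462.1, 260.9]
ee_rot: [0.43, 0.903, 0.0, -0.0]
contact_force: [0.3, -0.2, 0.2]
gripper_width: 85.3
grasp_force: 0.0
clock: 1.65
position: [444.7, -359.9, 261.2]
ee_rot: [0.427, 0.904, 0.0, 0.0]
contact_force: [-0.0, 0.1, -0.4]
gripper_width: 85.4
grasp_force: 0.0
clock: 2.05
position: [442.7, -313.1, 261.5]
ee_rot: [0.43, 0.903, -0.0, 0.0]
contact_force: [-0.0, -1.2, 0.2]
gripper_width: 85.1
grasp_force: 0.0
[-3.16597104e-01  2.22974631e-01 -1.47005051e-01  1.94831787e-04
 -1.20066888e+00 -2.14344687e+00]
1057 [ 448.85986377 -321.96358552   65.49972329] [ 422.29727641 -355.99370511   62.73201201] [ 478.29692105 -291.52282575   67.76622261]
[64.18054167 64.96604885 65.49972329 65.98317421 66.7073922 ]
((450.2309265136719, -324.26422119140625), (12.231568336486816, 76.51058959960938), 39.294830322265625)
```

View pics/w1.png

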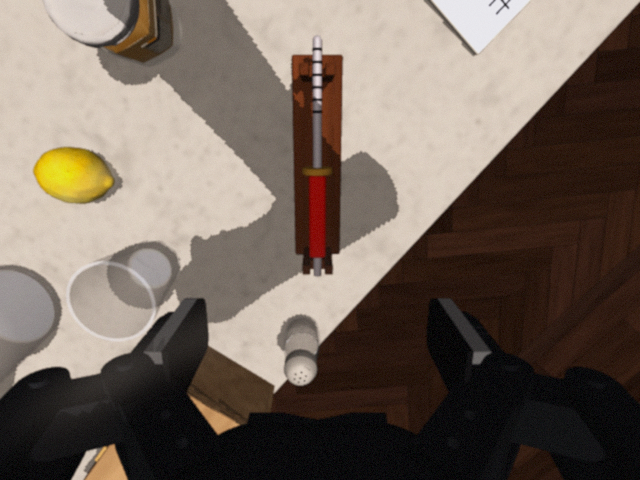

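The wrist view shows the rod lying centred in the rest. The red handle runs from (317,172) to (317,258), with the collar at y≈172 and the tip at (317,38). The salt shaker at (300,365) is clear of the gripper. I'll go down and grasp.

```bash
python3 -m jog '[[[0.07,-0.11,-0.4],[0,0,0],-1],[[0.07,-0.11,-0.8],[0,0,0],-1],[[0.07,-0.11,-1],[0,0,0],-1]]' && python3 -m jog '[[[0,0,-0.3],[0,0,0],-1],[[0,0,-0.6],[0,0,0],-1],[[0,0,-0.8],[0,0,0],-1],[[0,0,-1],[0,0,0],-1],[[0,0,-1],[0,0,0],-1],[[0,0,-1],[0,0,0],-1]]' && python3 -m jog '[[[0,0,-0.12],[0,0,0],-1],[[0,0,-0.25],[0,0,0],-1],[[0,0,-0.25],[0,0,0],-1],[[0,0,-0.25],[0,0,0],-1]]'
```

```text
clock: 2.4
position: [447.8, -323.7, 157.5]
ee_rot: [0.431, 0.902, 0.0, -0.003]
contact_force: [0.1, 0.0, -0.9]
gripper_width: 85.3
grasp_force: 0.0
clock: 3.0
position: [449.9, -324.2, 61.3]
ee_rot: [0.43, 0.903, -0.0, -0.0]
contact_force: [0.9, 0.2, 0.2]
gripper_width: 85.7
grasp_force: 0.0
clock: 3.4
position: [449.7, -323.2, 36.0]
ee_rot: [0.43, 0.903, -0.0, -0.0]
contact_force: [0.2, -0.5, 0.2]
gripper_width: 85.2
grasp_force: 0.0
```

```bash
python3 -m jog '[[[0,0,0],[0,0,0],1],[[0,0,0],[0,0,0],1],[[0,0,0],[0,0,0],1],[[0,0,0],[0,0,0],1],[[0,0,0],[0,0,0],1],[[0,0,0],[0,0,0],1],[[0,0,0],[0,0,0],1],[[0,0,0],[0,0,0],1],[[0,0,0],[0,0,0],1],[[0,0,0],[0,0,0],1],[[0,0,0],[0,0,0],1],[[0,0,0],[0,0,0],1]]'
```

```text
clock: 4.6
position: [449.9, -323.3, 36.5]
ee_rot: [0.43, 0.903, -0.0, 0.0]
contact_force: [-1.3, 0.7, 4.7]
gripper_width: 15.5
grasp_force: 59.2
```

```bash
python3 -m jog '[[[0,0,0.1],[0,0,0],1],[[0,0,0.2],[0,0,0],1],[[0,0,0.4],[0,0,0],1],[[0,0,0.7],[0,0,0],1],[[0,0,1],[0,0,0],1]]' && python3 -m jog '[[[0,0,0.35],[0,0,0],1],[[0,0,0.7],[0,0,0],1],[[0,0,1],[0,0,0],1],[[0,0,1],[0,0,0],1]]' && python3 -m jog '[[[0,0,0.35],[0,0,0],1],[[0,0,0.7],[0,0,0],1],[[0,0,1],[0,0,0],1],[[0,0,1],[0,0,0],1]]' && python3 -m jog '[[[-0.05,0.3,0],[0,0,0.07],1],[[-0.1,0.65,0],[0,0,0.14],1],[[-0.15,1,0],[0,0,0.21],1],[[-0.15,1,0],[0,0,0.21],1]]' && python3 -m jog '[[[-0.05,0.3,0],[0,0,0.07],1],[[-0.1,0.65,0],[0,0,0.14],1],[[-0.15,1,0],[0,0,0.21],1],[[-0.15,1,0],[0,0,0.21],1]]'; python3 -c "
from h import *
print(read_state()['joints'])"
```

```text
clock: 5.1
position: [449.6, -323.1, 137.4]
ee_rot: [0.43, 0.903, 0.0, -0.0]
contact_force: [0.7, -0.4, -1.2]
gripper_width: 14.8
grasp_force: 58.6
clock: 5.5
position: [452.1, -324.5, 242.1]
ee_rot: [0.429, 0.903, -0.0, 0.006]
contact_force: [0.4, -0.9, -0.6]
gripper_width: 15.1
grasp_force: 58.7
clock: 5.9
position: [451.2, -324.2, 341.1]
ee_rot: [0.43, 0.903, -0.0, 0.005]
contact_force: [0.3, 0.4, -0.3]
gripper_width: 15.2
grasp_force: 58.6
clock: 6.3
position: [433.6, -220.4, 335.8]
ee_rot: [0.22, 0.976, 0.001, -0.001]
contact_force: [-0.4, 0.0, -1.5]
gripper_width: 15.4
grasp_force: 58.8
clock: 6.7
position: [419.0, -120.9, 335.8]
ee_rot: [0.002, 1.0, 0.001, -0.0]
contact_force: [-0.0, -0.7, -1.2]
gripper_width: 14.9
grasp_force: 59.0
[ 9.33601103e-02 -9.97313991e-03 -2.29420240e-01 -1.25460128e-03
 -1.35183114e+00 -1.66751148e+00]
```

```bash
python3 -m jog '[[[-0.05,0.3,0],[0,0,0.07],1],[[-0.1,0.65,0],[0,0,0.14],1],[[-0.15,1,0],[0,0,0.21],1],[[-0.15,1,0],[0,0,0.21],1]]' && python3 -m jog '[[[-0.05,0.3,0],[0,0,0.07],1],[[-0.1,0.65,0],[0,0,0.14],1],[[-0.15,1,0],[0,0,0.21],1],[[-0.15,1,0],[0,0,0.21],1]]' && python3 -m jog '[[[-0.05,0.3,0],[0,0,0.07],1],[[-0.1,0.65,0],[0,0,0.14],1],[[-0.15,1,0],[0,0,0.21],1],[[-0.15,1,0],[0,0,0.21],1]]' && python3 -m jog '[[[-0.05,0.3,0],[0,0,0.07],1],[[-0.1,0.65,0],[0,0,0.14],1],[[-0.15,1,0],[0,0,0.21],1],[[-0.15,1,0],[0,0,0.21],1]]'; python3 -c "
from h import *
import pickle
print(read_state()['joints'])
im=get_image('wrist'); save(im,'pics/w2.png'); pickle.dump(im,open('w2.pkl','wb'))
im=get_image('top'); save(im,'pics/t2.png'); pickle.dump(im,open('t2.pkl','wb'))"
```

```text
clock: 7.1
position: [404.4, -21.2, 335.7]
ee_rot: [-0.216, 0.976, 0.0, -0.0]
contact_force: [1.3, -1.3, -0.5]
gripper_width: 15.2
grasp_force: 59.2
clock: 7.5
position: [389.8, 78.6, 335.6]
ee_rot: [-0.423, 0.906, 0.0, -0.0]
contact_force: [-0.1, -0.1, -1.9]
gripper_width: 15.0
grasp_force: 59.2
clock: 7.9
position: [375.2, 178.5, 335.5]
ee_rot: [-0.61, 0.792, 0.0, -0.001]
contact_force: [0.3, -0.1, -1.1]
gripper_width: 15.5
grasp_force: 59.2
clock: 8.3
position: [360.5, 278.4, 335.1]
ee_rot: [0.768, -0.641, 0.0, 0.001]
contact_force: [-1.0, -0.2, -1.5]
gripper_width: 15.4
grasp_force: 59.3
[ 1.01595132e+00  2.74434133e-02 -1.93437221e-01 -1.76555301e-04
 -1.35157691e+00 -8.35610735e-01]
```

View pics/w2.png

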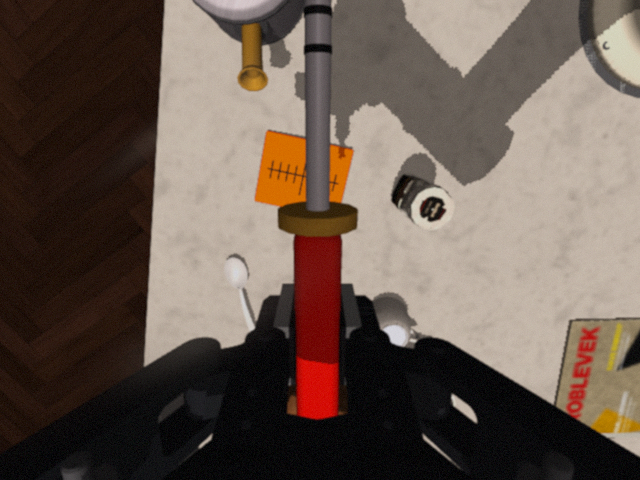

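The brass tube shows at (250,40), its flared mouth centred near (253,79), and the can edge is at the top left. The held rod runs straight up the image.

```bash
cat > m.py <<'E'
from h import *
import pickle
from scipy.optimize import least_squares
im=pickle.load(open("w2.pkl","rb")); W=world(im); f=im["frame"].astype(int); r,g,b=f[...,0],f[...,1],f[...,2]
v,u=np.mgrid[:480,:640]
m=(u>225)&(u<285)&(v<100)&(r-b>40)&(W[...,2]>40)
P=W[m]; P=P[~np.isnan(P[:,0])]; print(len(P),P.min(0),P.max(0))
# rim: outward extreme; refine with model: rim circle (r=13.5) at mouth
ax=lambda a:np.array([np.cos(a)*np.cos(np.radians(40)),np.sin(a)*np.cos(np.radians(40)),np.sin(np.radians(40))])
Q=P[(P@ax(np.radians(104)))<(P@ax(np.radians(104))).max()-18]  # tube body
def res(p):
    d=ax(p[0]); e=Q-np.array([p[1],180,p[2]]); e=e-np.outer(e@d,d)
    return np.linalg.norm(e,axis=1)-p[3]
s=least_squares(res,[np.radians(104),434,135,8],loss='soft_l1'); print("body",len(Q),np.degrees(s.x[0]),s.x[1:],np.abs(s.fun).mean())
d=ax(s.x[0]); t=P@d; print("t pct",np.percentile(t,[50,80,90,95,98,99,100]))
c0=np.array([s.x[1],180,s.x[2]])
for tt in (np.percentile(t,96),): print("mouth on axis",c0+d*(tt-c0@d))
k=(c0[2]-135)/d[2]; print("at z=135",c0-d*k)
rad=P-c0; rad-=np.outer(rad@d,d); rr=np.linalg.norm(rad,axis=1)
for lo in range(int(t.max())-60,int(t.max())+1,4):
    q=(t>=lo)&(t<lo+4)
    if q.any(): print(lo,q.sum(),rr[q].max().round(1),np.median(rr[q]).round(1))
# rim pixels ellipse: rays meet plane z? use brass lower silhouette
mm=(m&(v>64)).astype(np.uint8); cs=max(cv2.findContours(mm,0,1)[0],key=len); print(cv2.fitEllipse(cs))
# rod shaft
R,t_=np.array(im["R"]),np.array(im["t"])
sh=(u>295)&(u<340)&(v>5)&(v<195)&(W[...,2]>270)
S=W[sh]; S=S[~np.isnan(S[:,0])]; c=np.median(S,0); dd=np.linalg.svd(S-S.mean(0),full_matrices=False)[2][0]; dd*=np.sign(dd[1])
print("shaft",len(S),c,dd,"yaw",np.degrees(np.arctan2(dd[1],dd[0])),"pitch",np.degrees(np.arcsin(dd[2])))
st=read_state(); from scipy.spatial.transform import Rotation as Ro
print(st["position"],Ro.from_quat(st["ee_rot"]).as_matrix().round(3))
# can/tap from top
E
python3 m.py; python3 - <<'E'
from h import *
import pickle
im=pickle.load(open("t2.pkl","rb")); W=world(im); f=im["frame"].astype(int)
v,u=np.mgrid[:480,:640]; r,g,b=f[...,0],f[...,1],f[...,2]
m=(u>240)&(u<312)&(v>175)&(v<240)&(W[...,2]>121)&(W[...,2]<137)&(abs(r-b)<30)
P=W[m][:,:2].astype(np.float32); print("can",len(P),cv2.minEnclosingCircle(P),np.median(P,0))
m=(u>305)&(u<360)&(v>195)&(v<255)&(W[...,2]>4)&(W[...,2]<14)&(r>205)
print(cv2.minAreaRect(W[m][:,:2].astype(np.float32)),np.median(W[m],0),m.sum())
E
```

```text
1407 [420.52426111 131.63865291  93.32229438] [456.44469859 189.99476099 145.89356455]
body 671 106.67520805821495 [433.51789874 134.21106202   8.33858461] 0.3813412934409358
t pct [109.64288607 122.50043134 124.05278415 124.46105272 124.8568575
 125.05013336 126.0327789 ]
mouth on axis [433.18223164 181.12059814 135.19263379]
at z=135 [433.24810642 180.90068037 135.        ]
66 54 9.3 8.5
70 63 9.2 8.4
74 57 9.7 8.3
78 60 9.4 8.4
82 61 9.3 8.3
86 64 9.2 8.3
90 62 9.6 8.4
94 59 9.3 8.4
98 64 9.4 8.5
102 63 9.6 8.4
106 87 9.5 8.2
110 108 9.3 7.6
114 114 9.3 7.2
118 166 11.7 8.6
122 305 13.7 11.4
126 1 10.5 10.5
((252.5647430419922, 77.42713165283203), (25.57651138305664, 30.131067276000977), 109.3939208984375)
shaft 4843 [374.4160098  198.08162768 356.54756911] [-0.1776097   0.98409698 -0.00281463] yaw 100.23060319975787 pitch -0.16126656905005526
[360.37105221 276.05828038 335.49926477] [[ 0.175 -0.984 -0.001]
 [-0.984 -0.175 -0.002]
 [ 0.002  0.002 -1.   ]]
can 1006 ((459.025390625, 99.52114868164062), 72.38099670410156) [458.24448  80.58963]
((414.04156494140625, -65.1463623046875), (2.6798415184020996, 49.9487419128418), 85.40791320800781) [423.74187875 -65.64254663   8.10258673] 6
```

```bash
cat > plan.py <<'E'
from h import *
import sys
from scipy.spatial.transform import Rotation as Ro
def goal(M,a,el,s,off=19.,ref=46):
    a,e=np.radians([a,el]); d=np.array([np.cos(a)*np.cos(e),np.sin(a)*np.cos(e),np.sin(e)])
    z=np.array([-np.cos(a)*np.sin(e),-np.sin(a)*np.sin(e),np.cos(e)])
    Rt=np.column_stack([-d,np.cross(-z,-d),-z])  # tool x=-rod x, z=-rod z
    return np.array(M)+d*(ref+s)-z*off,Rt,d
def report(M,a,el,s,**k):
    st=read_state(); p,Rt,d=goal(M,a,el,s,**k); R=Ro.from_quat(st["ee_rot"])
    print("TCP goal",p.round(1),"shift/100",((p-st["position"])/100).round(3),"turn",((Ro.from_matrix(Rt)*R.inv()).as_rotvec()/np.radians(120)).round(3),"d",d.round(3),st["joints"].round(2))
E
python3 -c "
from plan import *
report([433.2,181,135],106.5,40,150)"
```

```text
TCP goal [387.1 336.7 246.4] shift/100 [ 0.267  0.606 -0.891] turn [0.326 0.076 0.051] d [-0.218  0.734  0.643] [ 1.01  0.02 -0.2   0.   -1.35 -0.84]
```

```bash
python3 -m jog '[[[0.06,0.2,0],[0.065,0.015,0.01],1],[[0.12,0.4,0],[0.13,0.03,0.02],1],[[0.2,0.6,0],[0.195,0.045,0.03],1],[[0.267,0.606,-0.1],[0.26,0.06,0.04],1],[[0.267,0.606,-0.3],[0.326,0.076,0.051],1],[[0.267,0.606,-0.5],[0.326,0.076,0.051],1],[[0.267,0.606,-0.7],[0.326,0.076,0.051],1],[[0.267,0.606,-0.85],[0.326,0.076,0.051],1],[[0.267,0.606,-0.89],[0.326,0.076,0.051],1],[[0.267,0.606,-0.89],[0.326,0.076,0.051],1],[[0.267,0.606,-0.89],[0.326,0.076,0.051],1]]'
python3 -c "
from plan import *
report([433.2,181,135],106.5,40,150)
im=get_image('scene'); f=im['frame'][180:330,180:380]; cv2.imwrite('pics/s3.png',cv2.resize(f[:,:,::-1],None,fx=4,fy=4))
im=get_image('top'); save(im,'pics/t3.png')"
```

```text
clock: 9.5
position: [387.0, 337.5, 248.3]
ee_rot: [0.754, -0.561, -0.274, -0.207]
contact_force: [0.8, -0.9, -1.1]
gripper_width: 15.2
grasp_force: 59.3
TCP goal [387.1 336.7 246.4] shift/100 [ 0.001 -0.009 -0.019] turn [-0.002  0.002 -0.001] d [-0.218  0.734  0.643] [ 0.59  0.16 -0.18 -0.75 -1.12  0.01]
```

View pics/s3.png

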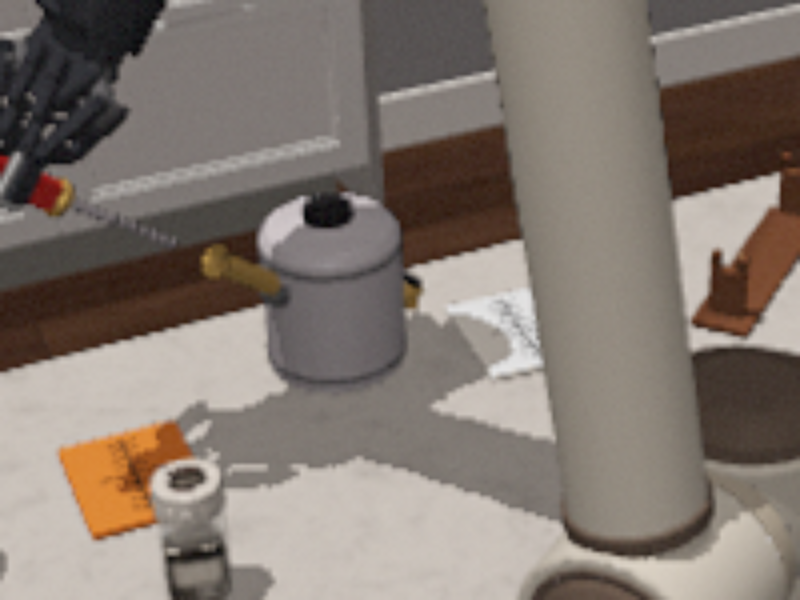

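The scene view has the shaft running from (65,195) to (175,243), in line with the mouth at (215,262). I'll slide it in, watching the force.

```bash
python3 -m jog '[[[0.022,-0.078,-0.075],[0,0,0],1],[[0.044,-0.152,-0.14],[0,0,0],1],[[0.065,-0.225,-0.203],[0,0,0],1],[[0.087,-0.299,-0.267],[0,0,0],1],[[0.098,-0.335,-0.3],[0,0,0],1],[[0.109,-0.372,-0.332],[0,0,0],1],[[0.12,-0.409,-0.364],[0,0,0],1],[[0.131,-0.445,-0.396],[0,0,0],1],[[0.131,-0.445,-0.396],[0,0,0],1]]'
python3 -c "
from plan import *
report([433.2,181,135],106.5,40,90)"
```

```text
clock: 10.5
position: [399.7, 292.5, 207.3]
ee_rot: [0.753, -0.561, -0.274, -0.206]
contact_force: [-0.2, -0.9, -0.6]
gripper_width: 15.2
grasp_force: 59.3
TCP goal [400.1 292.6 207.9] shift/100 [0.005 0.001 0.006] turn [-0.002  0.001 -0.   ] d [-0.218  0.734  0.643] [ 0.48  0.21 -0.22 -0.78 -1.12  0.16]
```

Tip is about 20 mm in with no contact force. Next step is to 30 mm short of the stop.

```bash
python3 -m jog '[[[0.022,-0.073,-0.064],[0,0,0],1],[[0.033,-0.11,-0.096],[0,0,0],1],[[0.044,-0.147,-0.129],[0,0,0],1],[[0.065,-0.22,-0.193],[0,0,0],1],[[0.065,-0.22,-0.193],[0,0,0],1]]' && python3 -m jog '[[[0.022,-0.073,-0.064],[0,0,0],1],[[0.044,-0.147,-0.129],[0,0,0],1],[[0.065,-0.22,-0.193],[0,0,0],1],[[0.065,-0.22,-0.193],[0,0,0],1]]'
python3 -c "
from plan import *
report([433.2,181,135],106.5,40,30)"
```

```text
clock: 11.0
position: [406.0, 269.9, 187.3]
ee_rot: [0.753, -0.562, -0.274, -0.206]
contact_force: [0.8, -0.0, 0.2]
gripper_width: 15.3
grasp_force: 59.3
clock: 11.4
position: [412.7, 247.7, 167.8]
ee_rot: [0.753, -0.562, -0.274, -0.206]
contact_force: [-0.0, 0.2, -0.9]
gripper_width: 15.3
grasp_force: 59.3
TCP goal [413.2 248.5 169.3] shift/100 [0.005 0.008 0.015] turn [-0.001  0.001 -0.   ] d [-0.218  0.734  0.643] [ 0.38  0.27 -0.26 -0.79 -1.12  0.3 ]
```

```bash
python3 -m jog '[[[0.017,-0.059,-0.051],[0,0,0],1],[[0.035,-0.117,-0.103],[0,0,0],1],[[0.052,-0.176,-0.154],[0,0,0],1],[[0.052,-0.176,-0.154],[0,0,0],1]]' && for i in 1; do python3 -m jog '[[[0.004,-0.015,-0.013],[0,0,0],1],[[0.004,-0.015,-0.013],[0,0,0],1]]'; done; python3 -c "
from plan import *
report([433.2,181,135],106.5,40,0)"
```

```text
clock: 11.8
position: [417.9, 230.4, 152.8]
ee_rot: [0.753, -0.561, -0.274, -0.206]
contact_force: [0.3, -0.7, -0.7]
gripper_width: 15.0
grasp_force: 59.3
clock: 12.0
position: [418.3, 229.7, 152.4]
ee_rot: [0.753, -0.561, -0.274, -0.207]
contact_force: [-0.9, -0.3, -1.6]
gripper_width: 14.8
grasp_force: 59.3
TCP goal [419.7 226.5 150. ] shift/100 [ 0.014 -0.032 -0.024] turn [-0.002  0.001 -0.001] d [-0.218  0.734  0.643] [ 0.33  0.3  -0.27 -0.8  -1.12  0.36]
```

~4 mm left; 1 mm steps now.

```bash
python3 -m jog '[[[0.002,-0.007,-0.006],[0,0,0],1],[[0.004,-0.015,-0.013],[0,0,0],1],[[0.004,-0.015,-0.013],[0,0,0],1]]'; python3 -m jog '[[[0.002,-0.007,-0.006],[0,0,0],1],[[0.002,-0.007,-0.006],[0,0,0],1]]'; python3 -m jog '[[[0.002,-0.007,-0.006],[0,0,0],1],[[0.002,-0.007,-0.006],[0,0,0],1]]'
```

```text
clock: 12.3
position: [418.6, 228.3, 151.1]
ee_rot: [0.753, -0.561, -0.274, -0.207]
contact_force: [-0.5, 0.2, -1.5]
gripper_width: 15.0
grasp_force: 59.3
clock: 12.5
position: [418.9, 227.5, 150.5]
ee_rot: [0.753, -0.561, -0.274, -0.207]
contact_force: [0.3, -0.0, -0.9]
gripper_width: 14.7
grasp_force: 59.3
clock: 12.7
position: [419.1, 226.9, 149.9]
ee_rot: [0.753, -0.561, -0.274, -0.207]
contact_force: [-0.3, 0.7, -1.2]
gripper_width: 15.2
grasp_force: 59.3
```

```bash
for i in 1; do python3 -m jog '[[[0.002,-0.007,-0.006],[0,0,0],1],[[0.002,-0.007,-0.006],[0,0,0],1]]'; python3 -m jog '[[[0.001,-0.004,-0.003],[0,0,0],1],[[0.001,-0.004,-0.003],[0,0,0],1]]';python3 -m jog '[[[0.001,-0.004,-0.003],[0,0,0],1],[[0.001,-0.004,-0.003],[0,0,0],1]]'; done | grep -E "pos|contact"
```

```text
position: [419.1, 226.8, 149.9]
contact_force: [-1.6, 3.2, 1.9]
position: [419.1, 226.8, 149.9]
contact_force: [-3.2, 5.1, 4.4]
position: [419.1, 226.7, 149.9]
contact_force: [-2.5, 5.3, 5.9]
```

The axial force has risen to about 8 N at the predicted depth, so the collar is seated. I'll pause, then withdraw 160 mm.

```bash
python3 -m jog '[[[0,0,0],[0,0,0],1],[[0,0,0],[0,0,0],1],[[0,0,0],[0,0,0],1],[[0,0,0],[0,0,0],1],[[0,0,0],[0,0,0],1],[[0,0,0],[0,0,0],1],[[0,0,0],[0,0,0],1]]'; python3 -c "
from h import *
im=get_image('top'); cv2.imwrite('pics/t4.png',cv2.resize(im['frame'][170:270,190:360,::-1],None,fx=4,fy=4))"
python3 - <<'E'
from h import *
im=get_image("wrist"); save(im,"pics/w4.png")
E
```

```text
clock: 14.0
position: [419.1, 226.8, 149.9]
ee_rot: [0.753, -0.56, -0.275, -0.208]
contact_force: [-2.9, 6.2, 5.2]
gripper_width: 14.7
grasp_force: 59.4
```

View pics/w4.png

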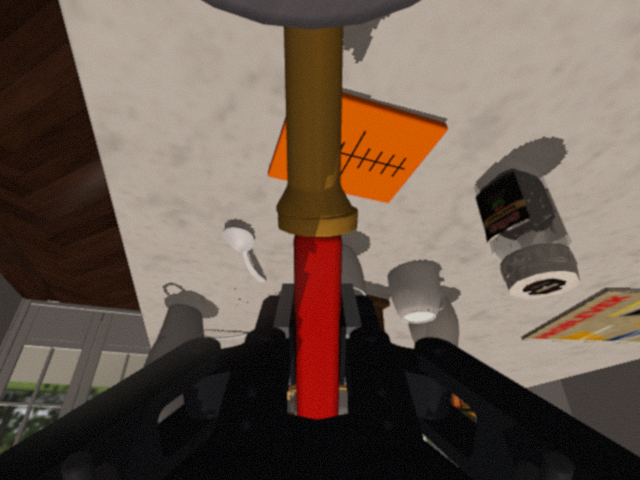

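View pics/t4.png

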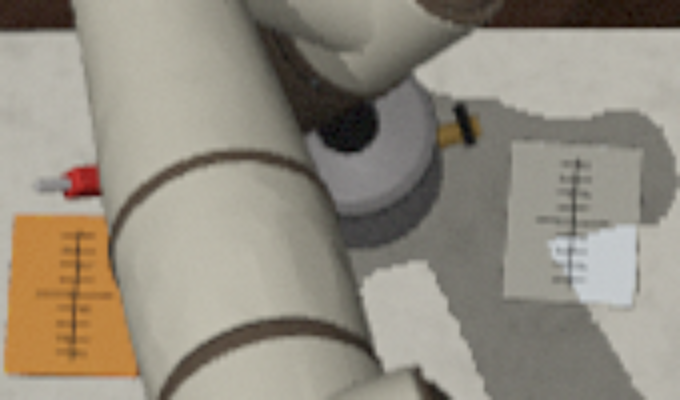

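The wrist view shows the collar flush on the tube's flare at (317,215). In the top crop the white tile is fully visible, its scale cross at about (575,221), which is full-image (333.7,225.3).

```bash
python3 -m jog '[[[-0.022,0.073,0.064],[0,0,0],1],[[-0.065,0.22,0.193],[0,0,0],1],[[-0.109,0.367,0.321],[0,0,0],1],[[-0.174,0.587,0.514],[0,0,0],1],[[-0.174,0.587,0.514],[0,0,0],1]]' && python3 -m jog '[[[-0.065,0.22,0.193],[0,0,0],1],[[-0.109,0.367,0.321],[0,0,0],1],[[-0.174,0.587,0.514],[0,0,0],1],[[-0.174,0.587,0.514],[0,0,0],1],[[-0.174,0.587,0.514],[0,0,0],1],[[-0.174,0.587,0.514],[0,0,0],1]]'
python3 - <<'E'
from plan import *
im=get_image("top"); W=world(im)
q=np.array([(333.7-im["cx"])/im["fx"],(225.3-im["cy"])/im["fy"],1]); R=np.array(im["R"]); o=-R.T@np.array(im["t"]); r=R.T@q
T=o+r*(8-o[2])/r[2]; print("tile",T,W[225,334])
for a in (-51,-80,-30): report([T[0],T[1],108],a,0,0,ref=156)
E
```

```text
clock: 14.6
position: [402.6, 285.7, 202.6]
ee_rot: [0.755, -0.559, -0.273, -0.209]
contact_force: [0.5, 0.3, -1.2]
gripper_width: 15.2
grasp_force: 59.3
clock: 15.2
position: [384.5, 341.6, 250.0]
ee_rot: [0.753, -0.562, -0.274, -0.205]
contact_force: [0.2, 0.4, -1.2]
gripper_width: 15.1
grasp_force: 59.3
tile [424.32098852 -64.83740306   8.        ] [425.1630737  -65.66172383   7.92775448]
TCP goal [ 522.5 -186.1   89. ] shift/100 [ 1.379 -5.277 -1.611] turn [-0.214  0.409 -1.241] d [ 0.629 -0.777  0.   ] [ 0.6   0.16 -0.18 -0.75 -1.12 -0.01]
TCP goal [ 451.4 -218.5   89. ] shift/100 [ 0.668 -5.601 -1.611] turn [ 0.113 -0.484  1.361] d [ 0.174 -0.985  0.   ] [ 0.6   0.16 -0.18 -0.75 -1.12 -0.01]
TCP goal [ 559.4 -142.8   89. ] shift/100 [ 1.748 -4.845 -1.611] turn [-0.262  0.334 -1.081] d [ 0.866 -0.5    0.   ] [ 0.6   0.16 -0.18 -0.75 -1.12 -0.01]
```

```bash
python3 -m jog '[[[0,0,0.25],[0,0,0],1],[[0,0,0.5],[0,0,0],1],[[0,0,0.89],[-0.065,-0.015,-0.01],1],[[-0.08,-0.2,0.89],[-0.13,-0.03,-0.02],1],[[-0.16,-0.4,0.89],[-0.195,-0.045,-0.03],1],[[-0.267,-0.606,0.89],[-0.26,-0.06,-0.04],1],[[-0.267,-0.606,0.89],[-0.326,-0.076,-0.051],1],[[-0.267,-0.606,0.89],[-0.326,-0.076,-0.051],1],[[-0.267,-0.606,0.89],[-0.326,-0.076,-0.051],1]]' && python3 -m jog '[[[0.09,-0.25,0],[0,0,-0.07],1],[[0.18,-0.5,0],[0,0,-0.14],1],[[0.27,-0.77,0],[0,0,-0.21],1],[[0.27,-0.77,0],[0,0,-0.21],1]]' && python3 -m jog '[[[0.09,-0.25,0],[0,0,-0.07],1],[[0.18,-0.5,0],[0,0,-0.14],1],[[0.27,-0.77,0],[0,0,-0.21],1],[[0.27,-0.77,0],[0,0,-0.21],1]]' && python3 -m jog '[[[0.09,-0.25,0],[0,0,-0.07],1],[[0.18,-0.5,0],[0,0,-0.14],1],[[0.27,-0.77,0],[0,0,-0.21],1],[[0.27,-0.77,0],[0,0,-0.21],1]]' && python3 -m jog '[[[0.09,-0.25,0],[0,0,-0.07],1],[[0.18,-0.5,0],[0,0,-0.14],1],[[0.27,-0.77,0],[0,0,-0.21],1],[[0.27,-0.77,0],[0,0,-0.21],1]]' && python3 -m jog '[[[0.09,-0.25,0],[0,0,-0.07],1],[[0.18,-0.5,0],[0,0,-0.14],1],[[0.27,-0.77,0],[0,0,-0.21],1],[[0.27,-0.77,0],[0,0,-0.21],1]]' && python3 -m jog '[[[0.09,-0.25,0],[0,0,-0.07],1],[[0.18,-0.5,0],[0,0,-0.14],1],[[0.27,-0.77,0],[0,0,-0.21],1],[[0.27,-0.77,0],[0,0,-0.21],1],[[0.27,-0.77,0],[0,0,-0.21],1]]'
python3 -c "
from plan import *
report([424.5,-65,108],-51,0,0,ref=156)"
```

```text
clock: 16.15
position: [357.6, 282.2, 339.3]
ee_rot: [0.768, -0.641, -0.001, 0.001]
contact_force: [0.3, -0.4, -1.4]
gripper_width: 14.8
grasp_force: 59.3
clock: 16.55
position: [385.6, 202.1, 340.5]
ee_rot: [-0.607, 0.795, 0.001, 0.0]
contact_force: [-0.5, -0.0, -0.8]
gripper_width: 15.0
grasp_force: 59.3
clock: 16.95
position: [412.5, 125.7, 340.4]
ee_rot: [-0.419, 0.908, 0.0, -0.0]
contact_force: [-0.1, -0.1, -1.3]
gripper_width: 14.9
grasp_force: 59.3
clock: 17.35
position: [439.5, 49.3, 340.2]
ee_rot: [-0.212, 0.977, 0.0, -0.0]
contact_force: [-0.8, -0.5, -0.9]
gripper_width: 15.2
grasp_force: 59.3
clock: 17.75
position: [466.6, -27.3, 340.0]
ee_rot: [0.006, 1.0, 0.0, -0.0]
contact_force: [0.4, 0.5, -1.0]
gripper_width: 14.8
grasp_force: 59.3
clock: 18.15
position: [493.7, -103.9, 339.8]
ee_rot: [0.223, 0.975, 0.0, -0.0]
contact_force: [-0.5, 0.6, -1.1]
gripper_width: 14.7
grasp_force: 59.3
clock: 18.65
position: [520.0, -179.1, 340.0]
ee_rot: [0.428, 0.904, 0.0, -0.001]
contact_force: [-0.5, -0.4, -0.7]
gripper_width: 14.9
grasp_force: 59.3
TCP goal [ 522.7 -186.2   89. ] shift/100 [ 0.027 -0.072 -2.51 ] turn [-0.    -0.    -0.002] d [ 0.629 -0.777  0.   ] [-0.04  0.2   0.02 -0.   -1.39 -2.42]
```

```bash
python3 -m jog '[[[0.03,-0.07,-0.3],[0,0,0],1],[[0.03,-0.07,-0.6],[0,0,0],1],[[0.03,-0.07,-1],[0,0,0],1],[[0.03,-0.07,-1],[0,0,0],1]]' && python3 -m jog '[[[0,0,-0.3],[0,0,0],1],[[0,0,-0.6],[0,0,0],1],[[0,0,-1],[0,0,0],1],[[0,0,-1],[0,0,0],1]]' && python3 -m jog '[[[0,0,-0.2],[0,0,0],1],[[0,0,-0.4],[0,0,0],1],[[0,0,-0.5],[0,0,0],1],[[0,0,-0.5],[0,0,0],1],[[0,0,-0.5],[0,0,0],1],[[0,0,-0.5],[0,0,0],1],[[0,0,-0.5],[0,0,0],1],[[0,0,-0.5],[0,0,0],1],[[0,0,-0.5],[0,0,0],1],[[0,0,-0.5],[0,0,0],1]]'
python3 -c "
from plan import *
report([424.5,-65,108],-51,0,0,ref=156)
im=get_image('top'); cv2.imwrite('pics/t5.png',cv2.resize(im['frame'][160:280,270:470,::-1],None,fx=4,fy=4))"
```

```text
clock: 19.05
position: [519.2, -184.5, 235.2]
ee_rot: [0.429, 0.904, -0.001, -0.006]
contact_force: [-0.7, 0.9, -1.6]
gripper_width: 15.1
grasp_force: 59.2
clock: 19.45
position: [520.4, -185.5, 137.7]
ee_rot: [0.429, 0.903, -0.001, -0.004]
contact_force: [-1.0, 0.2, -1.9]
gripper_width: 14.7
grasp_force: 59.2
clock: 20.45
position: [523.0, -186.9, 90.6]
ee_rot: [0.43, 0.903, -0.0, 0.0]
contact_force: [-1.0, -0.2, -0.6]
gripper_width: 14.9
grasp_force: 59.2
TCP goal [ 522.7 -186.2   89. ] shift/100 [-0.003  0.007 -0.016] turn [ 0.     0.    -0.001] d [ 0.629 -0.777  0.   ] [-0.05  0.41 -0.35  0.   -0.81 -2.41]
```

View pics/t5.png

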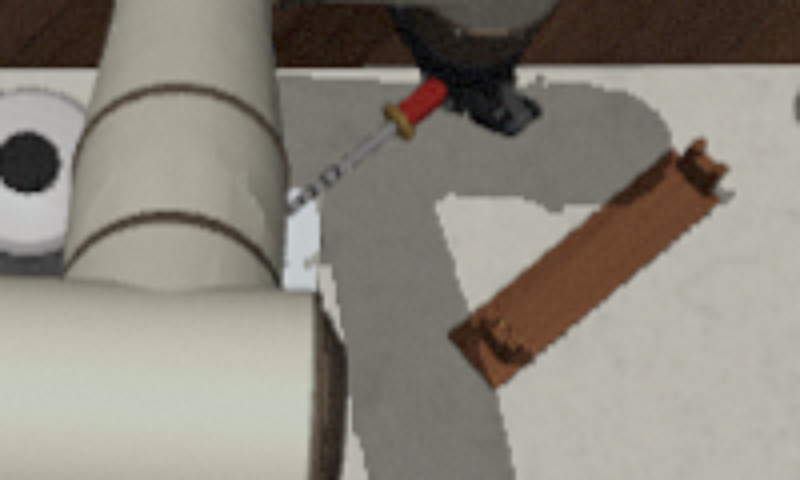

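The rod is held level over the white tile: shaft from (400,122) towards (290,210), with the tip hidden under the arm where it was computed to be. The pose is on target, so I'm handing in.

```bash
python3 -c "
from bench import *
print(job_done())"
```

```text
the job is handed in; nothing more can be done
None
```

I handed the job in with the rod held level, its tip about 10 cm above the middle of the white tile by the computed pose (the arm hid the tip from the top camera); before that its collar seated in the dip tube at about 8 N and it was drawn right out, and no verdict came back.

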